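Set out the clarinet barrels in reverse order

TASK

Move the four clarinet barrels from the dark drying rack to the pale try-out rack in reverse order, so that the customer across the counter reads the row as you do now: the barrel that is now farthest left (on the robot's left, looking out from the robot) goes in the rightmost cell, the second from the left in the second from the right, and so on. Stand each one upright, right way up, in its own cell and wholly on the grey felt at its centre, without letting it fall over or dropping it.

Things in the scene. Friction and masses are not known exactly. Their poses are not given: they have to be found in the camera images.
- barrel_ebonite: Clarinet barrel, glossy black with steel-coloured end rings: an upright round piece 66 mm tall and 31 mm across (gripped as a plain cylinder), about 70 g, loose, a dark bore showing in its top. Origin at the centre of its underside, z up along its axis; its yaw means nothing. At the start it stands upright on the red felt of the drying rack, within 4 mm of its centre.
- barrel_boxwood: Clarinet barrel, pale yellow-tan with brass end rings: an upright round piece 66 mm tall and 31 mm across (gripped as a plain cylinder), about 70 g, loose, a dark bore showing in its top. Origin at the centre of its underside, z up along its axis; its yaw means nothing. At the start it stands upright on the green felt of the drying rack, within 4 mm of its centre.
- barrel_rosewood: Clarinet barrel, dark red-brown with brass end rings: an upright round piece 66 mm tall and 31 mm across (gripped as a plain cylinder), about 70 g, loose, a dark bore showing in its top. Origin at the centre of its underside, z up along its axis; its yaw means nothing. At the start it stands upright on the yellow felt of the drying rack, within 4 mm of its centre.
- barrel_silver: Clarinet barrel, bright silver-white with darker steel end rings: an upright round piece 66 mm tall and 31 mm across (gripped as a plain cylinder), about 70 g, loose, a dark bore showing in its top. Origin at the centre of its underside, z up along its axis; its yaw means nothing. At the start it stands upright on the blue felt of the drying rack, within 4 mm of its centre.
- felt_red: Red felt disc, 50 mm across and under 1 mm thick, fixed in one cell of the drying rack; it stays there and so shows from which cell the ebonite barrel came. Origin at its centre on the cell floor. Which felt lies in which cell changes from start to start.
- felt_green: Green felt disc, 50 mm across and under 1 mm thick, fixed in one cell of the drying rack; it stays there and so shows from which cell the boxwood barrel came. Origin at its centre on the cell floor. Which felt lies in which cell changes from start to start.
- felt_yellow: Yellow felt disc, 50 mm across and under 1 mm thick, fixed in one cell of the drying rack; it stays there and so shows from which cell the rosewood barrel came. Origin at its centre on the cell floor. Which felt lies in which cell changes from start to start.
- felt_blue: Blue felt disc, 50 mm across and under 1 mm thick, fixed in one cell of the drying rack; it stays there and so shows from which cell the silver barrel came. Origin at its centre on the cell floor. Which felt lies in which cell changes from start to start.
- drying_rack: Dark brown wooden tray, fixed, 292 mm along its y, 72 along x: floor 10 mm high, rim 18 mm high and 5 thick, 4 mm ridges between four cells centred at y = +105, +35, -35, -105 mm, x = 0. Holds the felts and barrels at first. Origin: centre of its underside; +y to the robot's left, yaw within 0.13 rad of the world's.
- tryout_rack: Pale wooden tray, same sizes, cells and axes as the drying rack, also fixed; in each cell centre a dark grey felt 50 mm across. Empty at first. Origin: centre of its underside. The racks lie one behind the other, 160 to 200 mm apart in x; which is nearer varies. Small parts up to 25 mm high lie between them and by their ends.
There are look-alikes about, which are no part of the job. What is shaped like the barrel_rosewood but pink or purple is not meant.

How it is judged (in metres and radians):
At the end, for the whole second after the job is handed in: Each barrel is upright (0.1 rad), right way up and at rest on the try-out rack floor (height 5 mm), within 12 mm in x and y of the centre of the cell mirroring its start cell (its y there = minus its felt's y in the drying rack). Never tipped over 0.8 rad or let go over 40 mm up (x of barrel_ebonite in the frame of tryout_rack between -0.012 and 0.012 m and z of barrel_ebonite in the frame of tryout_rack between 0.005 and 0.015 m and angle between each of barrel_ebonite, barrel_boxwood, barrel_rosewood, barrel_silver's own z axis and vertical below 0.1 rad and linear speed of each of barrel_ebonite, barrel_boxwood, barrel_rosewood, barrel_silver below 0.02 m/s and angular speed of each of barrel_ebonite, barrel_boxwood, barrel_rosewood, barrel_silver below 0.2 rad/s and ((y of felt_red in the frame of drying_rack between 0.085 and 0.125 m and y of barrel_ebonite in the frame of tryout_rack between -0.117 and -0.093 m) or (y of felt_red in the frame of drying_rack between 0.015 and 0.055 m and y of barrel_ebonite in the frame of tryout_rack between -0.047 and -0.023 m) or (y of felt_red in the frame of drying_rack between -0.055 and -0.015 m and y of barrel_ebonite in the frame of tryout_rack between 0.023 and 0.047 m) or (y of felt_red in the frame of drying_rack between -0.125 and -0.085 m and y of barrel_ebonite in the frame of tryout_rack between 0.093 and 0.117 m)) and x of barrel_boxwood in the frame of tryout_rack between -0.012 and 0.012 m and z of barrel_boxwood in the frame of tryout_rack between 0.005 and 0.015 m and ((y of felt_green in the frame of drying_rack between 0.085 and 0.125 m and y of barrel_boxwood in the frame of tryout_rack between -0.117 and -0.093 m) or (y of felt_green in the frame of drying_rack between 0.015 and 0.055 m and y of barrel_boxwood in the frame of tryout_rack between -0.047 and -0.023 m) or (y of felt_green in the frame of drying_rack between -0.055 and -0.015 m and y of barrel_boxwood in the frame of tryout_rack between 0.023 and 0.047 m) or (y of felt_green in the frame of drying_rack between -0.125 and -0.085 m and y of barrel_boxwood in the frame of tryout_rack between 0.093 and 0.117 m)) and x of barrel_rosewood in the frame of tryout_rack between -0.012 and 0.012 m and z of barrel_rosewood in the frame of tryout_rack between 0.005 and 0.015 m and ((y of felt_yellow in the frame of drying_rack between 0.085 and 0.125 m and y of barrel_rosewood in the frame of tryout_rack between -0.117 and -0.093 m) or (y of felt_yellow in the frame of drying_rack between 0.015 and 0.055 m and y of barrel_rosewood in the frame of tryout_rack between -0.047 and -0.023 m) or (y of felt_yellow in the frame of drying_rack between -0.055 and -0.015 m and y of barrel_rosewood in the frame of tryout_rack between 0.023 and 0.047 m) or (y of felt_yellow in the frame of drying_rack between -0.125 and -0.085 m and y of barrel_rosewood in the frame of tryout_rack between 0.093 and 0.117 m)) and x of barrel_silver in the frame of tryout_rack between -0.012 and 0.012 m and z of barrel_silver in the frame of tryout_rack between 0.005 and 0.015 m and ((y of felt_blue in the frame of drying_rack between 0.085 and 0.125 m and y of barrel_silver in the frame of tryout_rack between -0.117 and -0.093 m) or (y of felt_blue in the frame of drying_rack between 0.015 and 0.055 m and y of barrel_silver in the frame of tryout_rack between -0.047 and -0.023 m) or (y of felt_blue in the frame of drying_rack between -0.055 and -0.015 m and y of barrel_silver in the frame of tryout_rack between 0.023 and 0.047 m) or (y of felt_blue in the frame of drying_rack between -0.125 and -0.085 m and y of barrel_silver in the frame of tryout_rack between 0.093 and 0.117 m))); the robot touches nothing.
It fails at once if a barrel is tipped right over (angle between any of barrel_ebonite, barrel_boxwood, barrel_rosewood, barrel_silver's own z axis and vertical above 0.8 rad).
It fails at once if a barrel is let go in mid-air, more than 40 mm above where it stands ((height (world z) of barrel_ebonite above 0.05 m and contact force between barrel_ebonite and anything else below 0.01 N) or (height (world z) of barrel_boxwood above 0.05 m and contact force between barrel_boxwood and anything else below 0.01 N) or (height (world z) of barrel_rosewood above 0.05 m and contact force between barrel_rosewood and anything else below 0.01 N) or (height (world z) of barrel_silver above 0.05 m and contact force between barrel_silver and anything else below 0.01 N)).
It also fails if it takes over 90 s, if anything falls off the work surface, if the arm or the gripper's body presses on something with over 40 N, if the wrist force passes 120 N, or if a joint passes its speed limit or range.

ROBOT

A 6-joint arm with a two-finger parallel gripper is mounted at the origin on the work surface. World frame = base frame: x ahead of the robot, y to its left, z up, the work surface at z = 0. Lengths are in m, angles in degrees, forces in N, time in s.
With the tool pointing down it reaches from about 0.3 to 0.75 m from the base axis. Payload 8.5 kg.
Tool frame: the origin (TCP) lies at the very end of the fingers, on their centre line; the grasp point (between the pads) lies 19 mm behind it (env.hold_point_z is the distance from the TCP to the grasp point, in m); z points along the fingers, y is the line along which they close (so a half turn about z gives the same grasp; the last joint's range is limited). The gripper opens to 85 mm and grips with 20 to 120 N. Pads are 22 mm wide; open, the fingers measure 114 mm over their backs; the gripper's body (76 mm by 85 mm) begins 54 mm behind the grasp point. The pads swing forward as they close: fully open they stand 13 mm farther back than shut.
Start: joints at [-12.336, 21.807, 74.336, -0, 83.858, -12.336], TCP at [0.55, 0, 0.191] pointing down, gripper open.
Joint ranges: [-178.18, 178.18], [-50.72, 133.34], [12.68, 142.11], [-81.47, 261.47], [9.98, 163.14], [-165.26, 165.26]. Speed limits (degrees/s): [136.94, 136.94, 180, 180, 180, 180].

INTERFACE

Orientations are given as a 3x3 rotation matrix whose columns are the frame's x, y, z axes.
In Python, from rig import env, optics gives the robot as it stands.
- The arm moves only by the shell command python3 -m jog 'ROWS' [OPENING] [FORCE]. ROWS is JSON, a list of rows, each an object with "linear": the shift along the tool's x, y, z in units of 40 mm (1.0 is 40 mm), a list of three; "roll": the turn about the tool's z in units of 5 degrees (1.0 is 5 degrees). A call has 1 to 12 rows; each row shifts and turns the commanded pose from where the row before left it, along the tool's axes as they then stand; what a row does not reach is not made up. A row lasts 1/12 s, in which the tool goes at most 41.7 mm and 7.16 degrees, less where a joint would pass 70% of its speed; a pose out of reach is approached as far as the arm can. A call is refused whole if a number of a shift passes 1 or a number of a turn 1, either way. A call with a gripper value outside its range is refused whole. OPENING is the opening, from -1 (shut) to 1 (fully open), set as the call begins (- or left out, the last holds). The fingers move at their own pace and stop on an object; FORCE is the grip in N (left out, the last holds). Time passes only in rows, so rows that do not move let the fingers close. It gives the time, the measured TCP pose, the force, the opening and the grip force at its end, in the units of the state.
- env.observe(): the state, without advancing time (a new reading comes with each control period).
- optics.get_image(name): name is "scene" or "side" or "wrist"; returns the picture (480x640x3 uint8, red, green, blue); there is no depth.
- optics.calibration(name): a dict with "fov_y" (degrees; the focal length in pixels is half the picture's height over the tangent of half this angle, whatever the lens; pixels are square), "cx", "cy" (the principal point, pixels), "D" ([k1, k2, p1, p2, k3] as OpenCV has them; the pictures are not rectified), "T" (4x4, takes a point from camera to world coordinates). Camera axes: x right, y down, z forward; pixel columns grow to the right and rows downward; lengths in m; the calibration is good to about 2 mm. A picture is of the moment at which its call begins: read the wrist's pose just before it. calibration takes no time and is no camera call; for the wrist camera it gives the pose at the moment of the call.
- env.close_job(): hands the job in; it is judged then, once.
The state is a dict: "time_s": time; "q": joint angles; "qvel": joint speeds; "joint_efforts": joint torques, N m; "position": TCP position; "tool_rot": TCP orientation; "ft_force": force on the tool from outside, world axes, zero at the start; "wrist_torque": the same for the moment, N m; "grip_width": finger opening in m; "gripper_force": force on a finger pad.
Only numpy, scipy, OpenCV 4.12 (cv2) and the standard library are available. Lean on these libraries where they do the work, as an engineer would, in place of code of your own. Each camera call takes 0.05 s, during which the arm holds its last target. There are 200 camera calls.

## Working session

There is one attempt and no reset: what is moved stays moved. The work goes in short steps, Python scripts to look and compute and a shell command to move; the robot and the scene stay as the last step left them, time stands still between calls to the robot, and variables do not carry over. Pictures are saved under pics/ and viewed, at most 14 in all, crops included, and the job is handed in when it is done.

```bash
ls; mkdir -p pics
python3 - <<'E'
from rig import env, optics
import cv2, numpy as np
s=env.observe(); print(s["time_s"],s["position"],np.round(s["tool_rot"],3).tolist(),s["grip_width"],env.hold_point_z)
for n in ["scene","side","wrist"]:
    c=optics.calibration(n); print(n,c["fov_y"],c["cx"],c["cy"],c["D"],np.round(c["T"],3).tolist())
    cv2.imwrite(f"pics/{n}0.png",optics.get_image(n)[:,:,::-1])
E
```

```text
pics
0.0 [5.49649226e-01 6.63578730e-05 1.90707055e-01] [[0.0, 1.0, -0.001], [1.0, -0.0, 0.0], [0.0, -0.001, -1.0]] 0.08503094791603354 0.0187
scene 47.186245050758295 317.19059238749725 235.5095965889742 [-0.16817742  0.          0.          0.          0.        ] [[-0.832, 0.415, -0.367, 0.887], [0.554, 0.612, -0.565, 0.458], [-0.01, -0.673, -0.739, 0.658], [0.0, 0.0, 0.0, 1.0]]
side 46.59264159285592 324.9669143711504 241.82253187076748 [-0.09351401  0.          0.          0.          0.        ] [[-0.981, -0.12, 0.155, 0.418], [-0.195, 0.67, -0.716, 0.697], [-0.018, -0.732, -0.681, 0.672], [0.0, 0.0, 0.0, 1.0]]
wrist 60.296301426379586 318.9404642018829 231.84581554072423 [-0.03165195  0.          0.          0.          0.        ] [[1.0, -0.0, -0.001, 0.548], [-0.001, -0.964, -0.268, 0.067], [-0.001, 0.268, -0.964, 0.374], [0.0, 0.0, 0.0, 1.0]]
```

View pics/scene0.png

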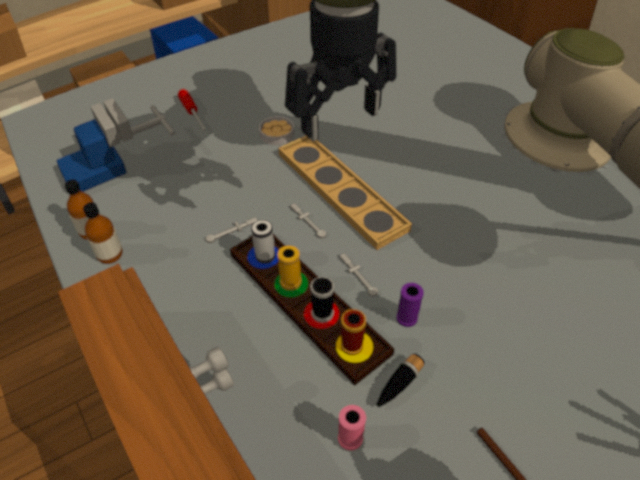

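View pics/side0.png

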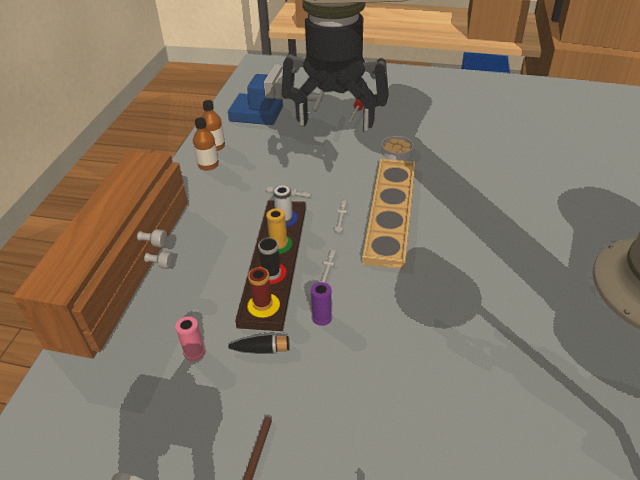

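View pics/wrist0.png

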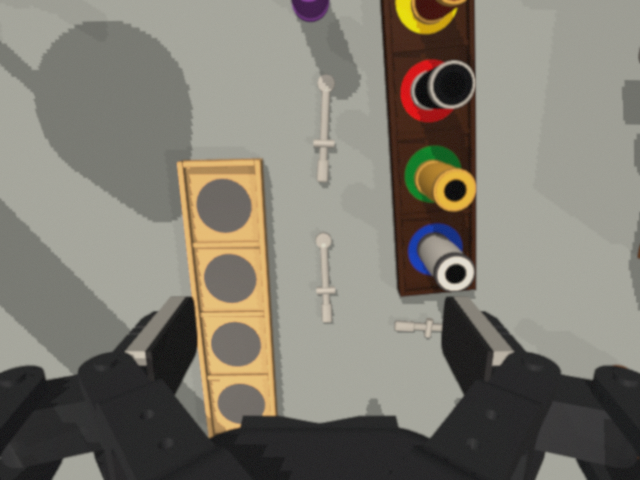

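Rosewood stands leftmost, at scene (353,320), then ebonite (322,288), boxwood (289,254) and silver (263,230). The drying rack is the farther one. The try-out felts are at scene (379,221), left, then (352,197), (328,175) and (306,155), right. Things that could be taken for the rosewood barrel are the purple cylinder at scene (410,305) and the pink one at (351,428). Both are off the rack, so neither is meant. I chose the four barrels standing on coloured felts.

```bash
cat > h.py <<'E'
import cv2, numpy as np
from rig import env, optics
def grab(n):
    c=optics.calibration(n); return optics.get_image(n)[:,:,::-1].copy(), c
def ray(c,p):
    f=240/np.tan(np.radians(c["fov_y"]/2)); K=np.array([[f,0,c["cx"]],[0,f,c["cy"]],[0,0,1]])
    u=cv2.undistortPoints(np.array([[p]],float),K,np.array(c["D"],float))[0,0]
    T=np.array(c["T"]); d=T[:3,:3]@[u[0],u[1],1]; return T[:3,3],d/np.linalg.norm(d)
def plane(c,p,z):
    o,d=ray(c,p); return o+d*(z-o[2])/d[2]
def tri(rs):
    A=sum(np.eye(3)-np.outer(d,d) for o,d in rs); b=sum((np.eye(3)-np.outer(d,d))@o for o,d in rs)
    X=np.linalg.solve(A,b); return X,max(np.linalg.norm(np.cross(X-o,d)) for o,d in rs)
def blob(im,seed,tol):
    m=np.zeros((482,642),np.uint8)
    cv2.floodFill(im.copy(),m,seed,0,(tol,)*3,(tol,)*3,4|(255<<8)|cv2.FLOODFILL_MASK_ONLY|cv2.FLOODFILL_FIXED_RANGE)
    cs,_=cv2.findContours(m[1:-1,1:-1]//255,cv2.RETR_EXTERNAL,cv2.CHAIN_APPROX_NONE)
    q=max(cs,key=cv2.contourArea); q=cv2.convexHull(q); M=cv2.moments(q)
    return (M["m10"]/M["m00"],M["m01"]/M["m00"]),M["m00"]
E
python3 - <<'E'
from h import *
S,cs=grab("scene"); D,cd=grab("side")
bs=dict(rose=((353,319),(260,273)),ebo=((322,287),(269,245)),box=((289,253),(276,215)),silv=((263,229),(283,191)))
fs=dict(L=((379,221),(386,246)),ML=((352,197),(390,220)),MR=((328,175),(393,196)),R=((306,155),(396,175)))
for dct,tol in ((bs,30),(fs,25)):
    for k,(a,b) in dct.items():
        (pa,Aa),(pb,Ab)=blob(S,a,tol),blob(D,b,tol)
        X,e=tri([ray(cs,pa),ray(cd,pb)])
        print(k,np.round(pa,1),Aa,np.round(pb,1),Ab,np.round(X*1000,1),"err",round(e*1000,1))
cv2.imwrite("pics/crop1.png",cv2.resize(np.hstack([S[200:380,210:450],D[160:340,180:420]]),(800,300),interpolation=cv2.INTER_CUBIC))
E
```

```text
rose [353.4 318.2] 59.5 [257.9 274.2] 55.0 [637.8 156.   74.9] err 0.1
ebo [321.9 285.3] 176.0 [267.7 244. ] 127.5 [641.2  89.7  74.3] err 0.3
box [288.1 252.7] 33.0 [275.  213.9] 29.0 [648.8  16.5  74.7] err 0.0
silv [261.2 226.6] 35.5 [281.5 189.9] 24.5 [654.8 -49.   74.4] err 0.3
L [378.1 221.1] 428.0 [385.5 245.7] 395.5 [463.4  -9.7   7.9] err 0.5
ML [352. 197.] 376.0 [389.2 219.5] 341.0 [464.9 -80.3   7.7] err 0.6
MR [328.2 175. ] 327.0 [392.6 196. ] 284.5 [ 466.2 -150.5    7.5] err 0.7
R [306.1 154.6] 283.0 [395.5 174.5] 248.0 [ 467.8 -220.7    7.6] err 0.7
```

View pics/crop1.png

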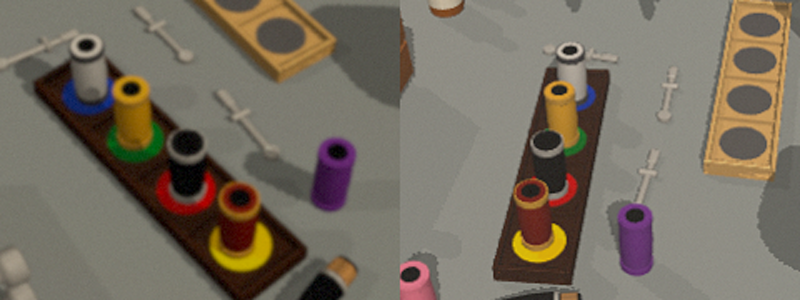

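The crop shows four brass- or steel-ringed barrels on yellow, red, green and blue felts; the plain purple and pink cylinders stand off the rack. Bore tops triangulate at z≈75 mm and the try-out floor at about 8 mm, which fits the stated heights. Next I hover over the rosewood barrel and check it with the wrist camera.

```bash
python3 -m jog '[{"linear":[0.5,0.3,0]},{"linear":[0.8,0.45,0]},{"linear":[0.9,0.5,0]},{"linear":[0.8,0.45,0]},{"linear":[0.6,0.35,0]},{"linear":[0.3,0.15,0]},{"linear":[0,0,0]},{"linear":[0,0,0]}]' 1 40
python3 - <<'E'
from h import *
W,c=grab("wrist"); s=env.observe()
print(s["position"]*1000 if not isinstance(s["position"],list) else s["position"], [np.round(x,4) for x in s["tool_rot"]])
T=np.array(c["T"]); 
f=240/np.tan(np.radians(c["fov_y"]/2)); K=np.array([[f,0,c["cx"]],[0,f,c["cy"]],[0,0,1]])
Ti=np.linalg.inv(T)
for X in ([.6378,.156,.075],[.6412,.0897,.075],[.6488,.0165,.075],[.4634,-.0097,.01]):
    p,_=cv2.projectPoints(np.array([X]),cv2.Rodrigues(Ti[:3,:3])[0],Ti[:3,3],K,np.array(c["D"])); p=p.ravel(); print(p)
    cv2.drawMarker(W,(int(p[0]),int(p[1])),(255,0,255),0,8) if 0 else None
cv2.imwrite("pics/w1.png",W)
E
```

```text
[5.49899346e+02 8.75684466e-03 1.91129683e+02] [array([-0.e+00,  1.e+00, -4.e-04]), array([1.e+00, 0.e+00, 1.e-04]), array([ 1.e-04, -4.e-04, -1.e+00])]
[456.6904787  -22.66481961]
[454.14506972  84.21779202]
[456.27244651 189.57355239]
[224.74796047 206.27980084]invalid input
```

View pics/w1.png

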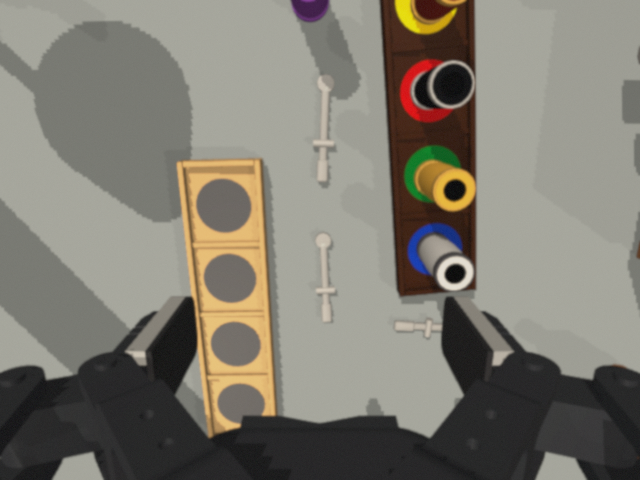

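The call was refused, so the arm hasn't moved; rows probably need "roll" as well. The projected positions already agree with this wrist view: ebonite top (452,84), boxwood bore (455,189), left felt (224,206). That gives a second check from another view.

```bash
python3 -m jog '[{"linear":[0.5,0.3,0],"roll":0},{"linear":[0.8,0.45,0],"roll":0},{"linear":[0.9,0.5,0],"roll":0},{"linear":[0.8,0.45,0],"roll":0},{"linear":[0.6,0.35,0],"roll":0},{"linear":[0.3,0.15,0],"roll":0},{"linear":[0,0,0],"roll":0},{"linear":[0,0,0],"roll":0}]' 1 40
cat >> h.py <<'E'
def proj(c,X):
    f=240/np.tan(np.radians(c["fov_y"]/2)); K=np.array([[f,0,c["cx"]],[0,f,c["cy"]],[0,0,1]])
    Ti=np.linalg.inv(np.array(c["T"]))
    return cv2.projectPoints(np.array([X],float),cv2.Rodrigues(Ti[:3,:3])[0],Ti[:3,3],K,np.array(c["D"],float))[0].ravel()
E
python3 - <<'E'
from h import *
s=env.observe(); W,c=grab("wrist")
print(s["time_s"],s["position"]*1000)
for n,X in dict(rose=[.6378,.156,.075],ebo=[.6412,.0897,.075],box=[.6488,.0165,.075]).items():
    p=proj(c,X); b=blob(W,tuple(int(round(v)) for v in p),30); print(n,p,b,plane(c,b[0],.075)*1000)
cv2.imwrite("pics/w2.png",W)
E
```

```text
time_s: 0.97
position: [0.6378, 0.1563, 0.1908]
tool_rot: [[-0.001, 1.0, -0.001], [1.0, 0.001, -0.0], [-0.0, -0.001, -1.0]]
ft_force: [-0.6, -0.4, -0.6]
grip_width: 0.0853
gripper_force: 0.0
0.9667 [637.83700503 156.30847614 190.75170331]
rose [321.17100469 211.93888577] ((318.7416378316032, 212.5363321799308), 289.0) [636.00234204 155.54610943  75.        ]
ebo [325.35670153 294.56300921] ((323.02384393063585, 294.96266859344894), 692.0) [639.37312345  89.3592906   75.        ]
box [334.05583639 375.37835688] ((331.69565217391306, 376.3053830227743), 161.0) [646.84045676  15.60442155  75.        ]
```

View pics/w2.png

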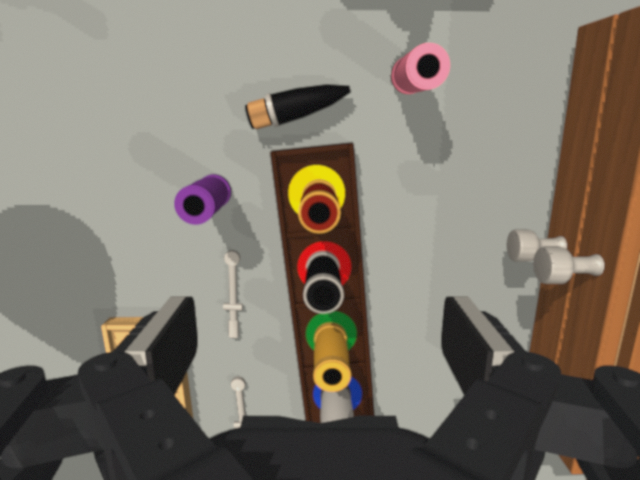

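The wrist view shows the rosewood bore at (319,212) under the tool, and purple (193,205) and pink (428,66) clear of the fingers. Wrist and stereo agree within 2 mm. I go down and grip.

```bash
python3 -m jog '[{"linear":[0,0,0.4],"roll":0},{"linear":[0,0,0.8],"roll":0},{"linear":[0,0,0.8],"roll":0},{"linear":[0,0,0.8],"roll":0},{"linear":[0,0,0.6],"roll":0},{"linear":[0,0,0.4],"roll":0},{"linear":[0,0,0.2],"roll":0},{"linear":[0,0,0],"roll":0},{"linear":[0,0,0],"roll":0}]' 1 40
python3 -m jog '[{"linear":[0,0,0],"roll":0},{"linear":[0,0,0],"roll":0},{"linear":[0,0,0],"roll":0},{"linear":[0,0,0],"roll":0},{"linear":[0,0,0],"roll":0},{"linear":[0,0,0],"roll":0},{"linear":[0,0,0],"roll":0},{"linear":[0,0,0],"roll":0},{"linear":[0,0,0],"roll":0},{"linear":[0,0,0],"roll":0},{"linear":[0,0,0],"roll":0},{"linear":[0,0,0],"roll":0}]' -1 40
```

```text
time_s: 1.77
position: [0.6384, 0.1553, 0.0323]
tool_rot: [[0.001, 1.0, 0.001], [1.0, -0.001, -0.0], [-0.0, 0.001, -1.0]]
ft_force: [-0.4, 0.9, 0.3]
grip_width: 0.0854
gripper_force: 0.0
time_s: 2.77
position: [0.6383, 0.1561, 0.0321]
tool_rot: [[-0.0, 1.0, 0.001], [1.0, 0.0, 0.0], [0.0, 0.001, -1.0]]
ft_force: [-2.3, -0.7, 5.5]
grip_width: 0.028
gripper_force: 39.2
```

```bash
python3 -m jog '[{"linear":[0,0,-0.2],"roll":0},{"linear":[0,0,-0.4],"roll":0},{"linear":[0,0,-0.5],"roll":0},{"linear":[0,0,-0.5],"roll":0},{"linear":[0,0,-0.4],"roll":0},{"linear":[0,0,-0.2],"roll":0},{"linear":[0,0,-0.05],"roll":0},{"linear":[0,0,0],"roll":0}]'
python3 -m jog '[{"linear":[-0.2,-0.09,0],"roll":0},{"linear":[-0.4,-0.18,0],"roll":0},{"linear":[-0.6,-0.27,0],"roll":0},{"linear":[-0.7,-0.32,0],"roll":0},{"linear":[-0.7,-0.32,0],"roll":0},{"linear":[-0.7,-0.32,0],"roll":0},{"linear":[-0.7,-0.32,0],"roll":0},{"linear":[-0.7,-0.32,0],"roll":0}]'
python3 -m jog '[{"linear":[-0.7,-0.32,0],"roll":0},{"linear":[-0.7,-0.32,0],"roll":0},{"linear":[-0.7,-0.32,0],"roll":0},{"linear":[-0.7,-0.32,0],"roll":0},{"linear":[-0.7,-0.32,0],"roll":0},{"linear":[-0.6,-0.27,0],"roll":0},{"linear":[-0.4,-0.18,0],"roll":0},{"linear":[-0.2,-0.09,0],"roll":0},{"linear":[0,0,0],"roll":0},{"linear":[0,0,0],"roll":0},{"linear":[0,0,0],"roll":0}]'
python3 - <<'E'
from h import *
W,c=grab("wrist"); cv2.imwrite("pics/w3.png",W)
for n,X in dict(R=[.4678,-.2207,.01],MR=[.4662,-.1505,.01],ML=[.4649,-.0803,.01],L=[.4634,-.0097,.01]).items(): print(n,proj(c,X))
E
```

```text
time_s: 3.43
position: [0.6379, 0.156, 0.1213]
tool_rot: [[0.0, 1.0, 0.0], [1.0, -0.0, 0.0], [0.0, 0.0, -1.0]]
ft_force: [0.1, 0.2, -0.5]
grip_width: 0.0276
gripper_force: 39.4
time_s: 4.1
position: [0.5506, -0.0334, 0.1202]
tool_rot: [[0.0, 1.0, -0.002], [1.0, -0.0, 0.0], [0.0, -0.002, -1.0]]
ft_force: [0.5, 0.3, -0.5]
grip_width: 0.0278
gripper_force: 39.5
time_s: 5.02
position: [0.4669, -0.219, 0.121]
tool_rot: [[-0.001, 1.0, -0.0], [1.0, 0.001, 0.001], [0.001, -0.0, -1.0]]
ft_force: [-0.4, 0.1, -0.9]
grip_width: 0.028
gripper_force: 39.5
R [322.40097038 215.43240761]
MR [320.31003119 115.80948664]
ML [318.4039546    3.67828846]
L [ 315.92821245 -122.10187368]
```

View pics/w3.png

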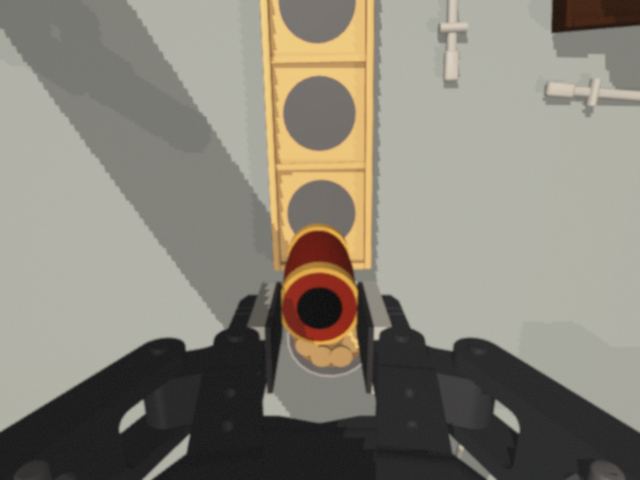

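Rosewood is upright in the grip and the rightmost felt is at (321,213), within 2 px of the projection. I lower it there.

```bash
python3 -m jog '[{"linear":[-0.04,0.02,0.2],"roll":0},{"linear":[0,0,0.4],"roll":0},{"linear":[0,0,0.5],"roll":0},{"linear":[0,0,0.5],"roll":0},{"linear":[0,0,0.3],"roll":0},{"linear":[0,0,0.2],"roll":0},{"linear":[0,0,0.1],"roll":0},{"linear":[0,0,0],"roll":0},{"linear":[0,0,0],"roll":0},{"linear":[0,0,0],"roll":0}]'
python3 -m jog '[{"linear":[0,0,0.01],"roll":0},{"linear":[0,0,0],"roll":0},{"linear":[0,0,0],"roll":0}]'
```

```text
time_s: 5.9
position: [0.468, -0.2217, 0.0338]
tool_rot: [[-0.0, 1.0, 0.001], [1.0, 0.0, -0.001], [-0.001, 0.001, -1.0]]
ft_force: [-0.4, 0.6, -1.1]
grip_width: 0.0279
gripper_force: 39.4
time_s: 6.15
position: [0.4677, -0.2216, 0.0331]
tool_rot: [[-0.0, 1.0, 0.0], [1.0, 0.0, -0.0], [-0.0, 0.0, -1.0]]
ft_force: [-0.4, 0.0, -1.1]
grip_width: 0.0279
gripper_force: 39.4
```

```bash
python3 -m jog '[{"linear":[0,0,0.02],"roll":0},{"linear":[0,0,0],"roll":0},{"linear":[0,0,0],"roll":0}]'
python3 -m jog '[{"linear":[0,0,0],"roll":0},{"linear":[0,0,0],"roll":0},{"linear":[0,0,0],"roll":0},{"linear":[0,0,0],"roll":0},{"linear":[0,0,0],"roll":0},{"linear":[0,0,0],"roll":0},{"linear":[0,0,0],"roll":0},{"linear":[0,0,0],"roll":0},{"linear":[0,0,0],"roll":0},{"linear":[0,0,0],"roll":0}]' 1
python3 -m jog '[{"linear":[0,0,-0.2],"roll":0},{"linear":[0,0,-0.5],"roll":0},{"linear":[0,0,-0.8],"roll":0},{"linear":[0,0,-0.8],"roll":0},{"linear":[0,0,-0.8],"roll":0},{"linear":[0,0,-0.6],"roll":0},{"linear":[0,0,-0.3],"roll":0},{"linear":[0,0,0],"roll":0},{"linear":[0,0,0],"roll":0}]'
python3 - <<'E'
from h import *
W,c=grab("wrist"); p=proj(c,[.4678,-.2207,.076]); b=blob(W,tuple(int(round(v)) for v in p),30); print(p,b,plane(c,b[0],.076)*1000)
cv2.imwrite("pics/w4.png",W)
E
```

```text
time_s: 6.4
position: [0.4676, -0.2217, 0.0322]
tool_rot: [[0.0, 1.0, 0.0], [1.0, -0.0, -0.0], [-0.0, 0.0, -1.0]]
ft_force: [-0.1, 0.2, 1.1]
grip_width: 0.0281
gripper_force: 39.7
time_s: 7.23
position: [0.4676, -0.2216, 0.0321]
tool_rot: [[0.0, 1.0, 0.0], [1.0, -0.0, -0.0], [-0.0, 0.0, -1.0]]
ft_force: [-0.2, 0.3, -0.1]
grip_width: 0.0852
gripper_force: 0.0
time_s: 7.98
position: [0.4675, -0.2215, 0.1924]
tool_rot: [[-0.0, 1.0, 0.001], [1.0, 0.0, -0.001], [-0.001, 0.001, -1.0]]
ft_force: [-0.3, -0.4, -0.3]
grip_width: 0.0854
gripper_force: 0.0
[321.37763319 210.25769715] ((318.2132647226986, 211.44196683819322), 291.5) [ 465.4550477 -221.5962627   76.       ]
```

View pics/w4.png

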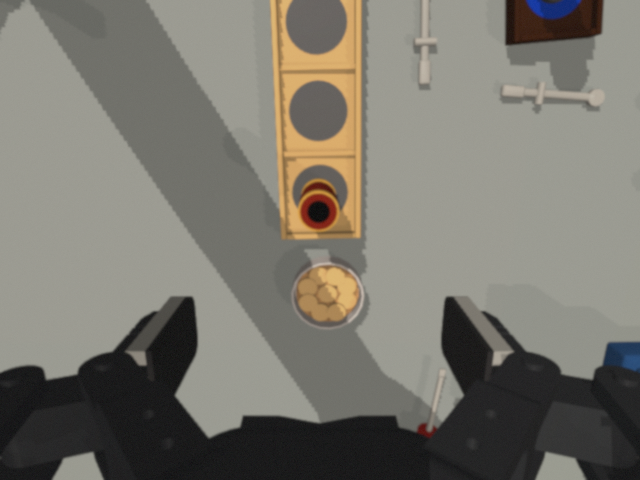

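Rosewood stands in the rightmost cell with its bore at (318,211), about 2 mm from the centre. Ebonite is next.

```bash
python3 -m jog '[{"linear":[0.4,0.22,0],"roll":0},{"linear":[0.8,0.45,0],"roll":0},{"linear":[0.85,0.47,0],"roll":0},{"linear":[0.85,0.47,0],"roll":0},{"linear":[0.85,0.47,0],"roll":0},{"linear":[0.85,0.47,0],"roll":0},{"linear":[0.85,0.47,0],"roll":0},{"linear":[0.85,0.47,0],"roll":0},{"linear":[0.8,0.45,0],"roll":0},{"linear":[0.45,0.25,0],"roll":0},{"linear":[0.22,0.13,0],"roll":0},{"linear":[0,0,0],"roll":0}]'
python3 -m jog '[{"linear":[0,0,0],"roll":0},{"linear":[0,0,0],"roll":0}]'
python3 - <<'E'
from h import *
W,c=grab("wrist")
for n,X in dict(ebo=[.6405,.0895,.075],box=[.648,.016,.075]).items():
    p=proj(c,X); b=blob(W,tuple(int(round(v)) for v in p),30); print(n,p,b,plane(c,b[0],.075)*1000)
E
```

```text
time_s: 9.03
position: [0.6404, 0.0906, 0.1903]
tool_rot: [[-0.002, 1.0, -0.003], [1.0, 0.002, 0.0], [0.0, -0.003, -1.0]]
ft_force: [-0.1, -0.4, -0.4]
grip_width: 0.0853
gripper_force: 0.0
time_s: 9.2
position: [0.6399, 0.0877, 0.1918]
tool_rot: [[0.001, 1.0, -0.001], [1.0, -0.001, -0.0], [-0.0, -0.001, -1.0]]
ft_force: [0.4, -0.2, 0.2]
grip_width: 0.0853
gripper_force: 0.0
ebo [322.07621884 208.94546267] ((320.6843675417661, 208.77963404932376), 838.0) [639.46858604  89.62770731  75.        ]
box [331.58344355 300.02253776] ((330.30861040068197, 299.9309462915601), 195.5) [646.99312583  16.08103967  75.        ]
```

```bash
python3 -m jog '[{"linear":[0.03,0,0.4],"roll":0},{"linear":[0,0,0.8],"roll":0},{"linear":[0,0,0.8],"roll":0},{"linear":[0,0,0.8],"roll":0},{"linear":[0,0,0.6],"roll":0},{"linear":[0,0,0.4],"roll":0},{"linear":[0,0,0.2],"roll":0},{"linear":[0,0,0],"roll":0},{"linear":[0,0,0],"roll":0}]' 1 40
python3 -m jog '[{"linear":[0,0,0],"roll":0},{"linear":[0,0,0],"roll":0},{"linear":[0,0,0],"roll":0},{"linear":[0,0,0],"roll":0},{"linear":[0,0,0],"roll":0},{"linear":[0,0,0],"roll":0},{"linear":[0,0,0],"roll":0},{"linear":[0,0,0],"roll":0},{"linear":[0,0,0],"roll":0},{"linear":[0,0,0],"roll":0},{"linear":[0,0,0],"roll":0},{"linear":[0,0,0],"roll":0}]' -1 40
python3 -m jog '[{"linear":[0,0,-0.2],"roll":0},{"linear":[0,0,-0.4],"roll":0},{"linear":[0,0,-0.5],"roll":0},{"linear":[0,0,-0.5],"roll":0},{"linear":[0,0,-0.4],"roll":0},{"linear":[0,0,-0.2],"roll":0},{"linear":[0,0,-0.05],"roll":0},{"linear":[0,0,0],"roll":0}]'
```

```text
time_s: 10.0
position: [0.6407, 0.0897, 0.033]
tool_rot: [[0.001, 1.0, 0.001], [1.0, -0.001, -0.0], [-0.0, 0.001, -1.0]]
ft_force: [-0.2, 0.1, 1.0]
grip_width: 0.0859
gripper_force: 0.0
time_s: 11.0
position: [0.6408, 0.0904, 0.0329]
tool_rot: [[-0.0, 1.0, 0.001], [1.0, 0.0, -0.0], [-0.0, 0.001, -1.0]]
ft_force: [-0.2, 0.4, 4.9]
grip_width: 0.0272
gripper_force: 39.2
time_s: 11.67
position: [0.6403, 0.0904, 0.1221]
tool_rot: [[0.0, 1.0, -0.0], [1.0, -0.0, 0.0], [0.0, -0.0, -1.0]]
ft_force: [0.0, 0.6, -0.1]
grip_width: 0.0276
gripper_force: 39.4
```

```bash
python3 -m jog '[{"linear":[-0.15,-0.11,0],"roll":0},{"linear":[-0.3,-0.22,0],"roll":0},{"linear":[-0.45,-0.33,0],"roll":0},{"linear":[-0.6,-0.435,0],"roll":0},{"linear":[-0.6,-0.435,0],"roll":0},{"linear":[-0.6,-0.435,0],"roll":0},{"linear":[-0.6,-0.435,0],"roll":0}]'
python3 -m jog '[{"linear":[-0.6,-0.435,0],"roll":0},{"linear":[-0.6,-0.435,0],"roll":0},{"linear":[-0.6,-0.435,0],"roll":0},{"linear":[-0.45,-0.33,0],"roll":0},{"linear":[-0.3,-0.22,0],"roll":0},{"linear":[-0.15,-0.11,0],"roll":0},{"linear":[0,0,0],"roll":0},{"linear":[0,0,0],"roll":0},{"linear":[0,0,0],"roll":0},{"linear":[0,0,0],"roll":0}]'
```

```text
time_s: 12.25
position: [0.5424, -0.0426, 0.1209]
tool_rot: [[-0.0, 1.0, -0.002], [1.0, 0.0, 0.001], [0.001, -0.002, -1.0]]
ft_force: [0.6, -0.7, -0.9]
grip_width: 0.0275
gripper_force: 39.5
time_s: 13.08
position: [0.4661, -0.1488, 0.1219]
tool_rot: [[-0.001, 1.0, -0.0], [1.0, 0.001, 0.0], [0.0, -0.0, -1.0]]
ft_force: [-0.4, -0.6, -0.6]
grip_width: 0.0277
gripper_force: 39.5
```

```bash
python3 -m jog '[{"linear":[-0.02,0,0.2],"roll":0},{"linear":[0,0,0.4],"roll":0},{"linear":[0,0,0.5],"roll":0},{"linear":[0,0,0.5],"roll":0},{"linear":[0,0,0.3],"roll":0},{"linear":[0,0,0.2],"roll":0},{"linear":[0,0,0.1],"roll":0},{"linear":[0,0,0.02],"roll":0},{"linear":[0,0,0],"roll":0},{"linear":[0,0,0],"roll":0},{"linear":[0,0,0],"roll":0}]'
```

```text
time_s: 14.0
position: [0.4661, -0.1505, 0.0338]
tool_rot: [[-0.0, 1.0, 0.001], [1.0, 0.0, -0.001], [-0.001, 0.001, -1.0]]
ft_force: [0.9, -0.2, -0.8]
grip_width: 0.0274
gripper_force: 39.5
```

```bash
python3 -m jog '[{"linear":[0,0,0.025],"roll":0},{"linear":[0,0,0],"roll":0},{"linear":[0,0,0],"roll":0}]'
python3 -m jog '[{"linear":[0,0,0],"roll":0},{"linear":[0,0,0],"roll":0},{"linear":[0,0,0],"roll":0},{"linear":[0,0,0],"roll":0},{"linear":[0,0,0],"roll":0},{"linear":[0,0,0],"roll":0},{"linear":[0,0,0],"roll":0},{"linear":[0,0,0],"roll":0},{"linear":[0,0,0],"roll":0},{"linear":[0,0,0],"roll":0}]' 1
python3 -m jog '[{"linear":[0,0,-0.2],"roll":0},{"linear":[0,0,-0.5],"roll":0},{"linear":[0,0,-0.8],"roll":0},{"linear":[0,0,-0.8],"roll":0},{"linear":[0,0,-0.8],"roll":0},{"linear":[0,0,-0.6],"roll":0},{"linear":[0,0,-0.3],"roll":0},{"linear":[0,0,0],"roll":0},{"linear":[0,0,0],"roll":0}]'
python3 - <<'E'
from h import *
W,c=grab("wrist")
for n,X in dict(R=[.466,-.2217,.076],MR=[.4650,-.150,.076]).items():
    p=proj(c,X); b=blob(W,tuple(int(round(v)) for v in p),30); print(n,p,b,plane(c,b[0],.076)*1000)
E
python3 -m jog '[{"linear":[0.25,0.27,0],"roll":0},{"linear":[0.5,0.55,0],"roll":0},{"linear":[0.6,0.65,0],"roll":0},{"linear":[0.6,0.65,0],"roll":0},{"linear":[0.6,0.65,0],"roll":0},{"linear":[0.6,0.65,0],"roll":0},{"linear":[0.5,0.55,0],"roll":0},{"linear":[0.3,0.33,0],"roll":0},{"linear":[0.2,0.22,0],"roll":0},{"linear":[0,0,0],"roll":0},{"linear":[0,0,0],"roll":0},{"linear":[0,0,0],"roll":0}]'
python3 - <<'E'
from h import *
W,c=grab("wrist")
for n,X in dict(box=[.6475,.016,.075],silv=[.6535,-.0493,.075]).items():
    p=proj(c,X); b=blob(W,tuple(int(round(v)) for v in p),30); print(n,p,b,plane(c,b[0],.075)*1000)
E
```

```text
time_s: 14.25
position: [0.4662, -0.1506, 0.0329]
tool_rot: [[0.0, 1.0, 0.001], [1.0, -0.0, -0.001], [-0.001, 0.001, -1.0]]
ft_force: [0.9, -0.6, 5.0]
grip_width: 0.0277
gripper_force: 40.2
time_s: 15.08
position: [0.4658, -0.1504, 0.0323]
tool_rot: [[-0.0, 1.0, -0.0], [1.0, 0.0, 0.0], [0.0, -0.0, -1.0]]
ft_force: [-0.9, 0.0, -0.2]
grip_width: 0.0858
gripper_force: 0.0
time_s: 15.83
position: [0.4657, -0.1503, 0.1926]
tool_rot: [[-0.0, 1.0, 0.001], [1.0, 0.0, -0.0], [-0.0, 0.001, -1.0]]
ft_force: [0.7, -0.4, -0.3]
grip_width: 0.085
gripper_force: 0.0
R [321.30498765 299.70308116] ((320.48172043010754, 299.5849462365591), 232.5) [ 465.35068449 -221.59765722   76.        ]
MR [320.04202138 210.8686888 ] ((319.9426262626262, 212.06181818181818), 825.0) [ 464.92627595 -150.90634006   76.        ]
time_s: 16.88
position: [0.6458, 0.015, 0.1915]
tool_rot: [[0.001, 1.0, -0.002], [1.0, -0.001, 0.0], [0.0, -0.002, -1.0]]
ft_force: [-0.1, -0.3, 0.3]
grip_width: 0.0855
gripper_force: 0.0
box [323.57933493 210.10595591] ((322.98144466534126, 209.5381047051027), 251.5) [647.05639646  16.43071342  75.        ]
silv [331.08214293 291.56309933] ((330.5345765345765, 291.07381507381507), 214.5) [653.06813328 -48.88454044  75.        ]
```

Both placed barrels stand well: rosewood at (465,-222) and ebonite at (465,-151). Now boxwood.

```bash
python3 -m jog '[{"linear":[0.02,0.04,0.4],"roll":0},{"linear":[0,0,0.8],"roll":0},{"linear":[0,0,0.8],"roll":0},{"linear":[0,0,0.8],"roll":0},{"linear":[0,0,0.6],"roll":0},{"linear":[0,0,0.4],"roll":0},{"linear":[0,0,0.2],"roll":0},{"linear":[0,0,0],"roll":0},{"linear":[0,0,0],"roll":0}]' 1 40
python3 -m jog '[{"linear":[0,0,0],"roll":0},{"linear":[0,0,0],"roll":0},{"linear":[0,0,0],"roll":0},{"linear":[0,0,0],"roll":0},{"linear":[0,0,0],"roll":0},{"linear":[0,0,0],"roll":0},{"linear":[0,0,0],"roll":0},{"linear":[0,0,0],"roll":0},{"linear":[0,0,0],"roll":0},{"linear":[0,0,0],"roll":0},{"linear":[0,0,0],"roll":0},{"linear":[0,0,0],"roll":0}]' -1 40
python3 -m jog '[{"linear":[0,0,-0.2],"roll":0},{"linear":[0,0,-0.4],"roll":0},{"linear":[0,0,-0.5],"roll":0},{"linear":[0,0,-0.5],"roll":0},{"linear":[0,0,-0.4],"roll":0},{"linear":[0,0,-0.2],"roll":0},{"linear":[0,0,-0.05],"roll":0},{"linear":[0,0,0],"roll":0}]'
```

```text
time_s: 17.68
position: [0.6484, 0.0159, 0.0332]
tool_rot: [[0.001, 1.0, 0.001], [1.0, -0.001, -0.0], [-0.0, 0.001, -1.0]]
ft_force: [-0.3, -0.3, 0.1]
grip_width: 0.0856
gripper_force: 0.0
time_s: 18.68
position: [0.6485, 0.0164, 0.0331]
tool_rot: [[-0.0, 1.0, 0.001], [1.0, 0.0, -0.0], [-0.0, 0.001, -1.0]]
ft_force: [-1.4, -1.2, 6.5]
grip_width: 0.0277
gripper_force: 39.2
time_s: 19.35
position: [0.648, 0.0164, 0.1222]
tool_rot: [[-0.0, 1.0, -0.0], [1.0, 0.0, 0.0], [0.0, -0.0, -1.0]]
ft_force: [-0.3, -0.0, -0.9]
grip_width: 0.0271
gripper_force: 39.5
```

```bash
python3 -m jog '[{"linear":[-0.1,-0.19,0],"roll":0},{"linear":[-0.2,-0.38,0],"roll":0},{"linear":[-0.3,-0.57,0],"roll":0},{"linear":[-0.3,-0.57,0],"roll":0},{"linear":[-0.3,-0.57,0],"roll":0},{"linear":[-0.3,-0.57,0],"roll":0},{"linear":[-0.3,-0.57,0],"roll":0},{"linear":[-0.3,-0.57,0],"roll":0},{"linear":[-0.2,-0.38,0],"roll":0},{"linear":[-0.1,-0.19,0],"roll":0},{"linear":[0,0,0],"roll":0},{"linear":[0,0,0],"roll":0}]'
python3 -m jog '[{"linear":[0,0,0],"roll":0},{"linear":[0,0,0],"roll":0}]'
```

```text
time_s: 20.35
position: [0.4661, -0.0796, 0.122]
tool_rot: [[0.001, 1.0, -0.0], [1.0, -0.001, 0.0], [0.0, -0.0, -1.0]]
ft_force: [0.3, -0.6, -0.7]
grip_width: 0.0274
gripper_force: 39.6
time_s: 20.52
position: [0.4665, -0.0792, 0.1221]
tool_rot: [[-0.001, 1.0, -0.0], [1.0, 0.001, 0.0], [0.0, -0.0, -1.0]]
ft_force: [-0.3, -0.4, -1.1]
grip_width: 0.0273
gripper_force: 39.6
```

```bash
python3 -m jog '[{"linear":[-0.01,-0.03,0.2],"roll":0},{"linear":[0,0,0.4],"roll":0},{"linear":[0,0,0.5],"roll":0},{"linear":[0,0,0.5],"roll":0},{"linear":[0,0,0.3],"roll":0},{"linear":[0,0,0.2],"roll":0},{"linear":[0,0,0.1],"roll":0},{"linear":[0,0,0.03],"roll":0},{"linear":[0,0,0],"roll":0},{"linear":[0,0,0],"roll":0},{"linear":[0,0,0],"roll":0}]'
```

```text
time_s: 21.43
position: [0.4649, -0.0801, 0.0334]
tool_rot: [[-0.0, 1.0, 0.001], [1.0, 0.0, -0.0], [-0.0, 0.001, -1.0]]
ft_force: [-0.2, 0.1, -1.1]
grip_width: 0.0277
gripper_force: 39.6
```

```bash
python3 -m jog '[{"linear":[0,0,0.015],"roll":0},{"linear":[0,0,0],"roll":0},{"linear":[0,0,0],"roll":0}]'
python3 -m jog '[{"linear":[0,0,0],"roll":0},{"linear":[0,0,0],"roll":0},{"linear":[0,0,0],"roll":0},{"linear":[0,0,0],"roll":0},{"linear":[0,0,0],"roll":0},{"linear":[0,0,0],"roll":0},{"linear":[0,0,0],"roll":0},{"linear":[0,0,0],"roll":0},{"linear":[0,0,0],"roll":0},{"linear":[0,0,0],"roll":0}]' 1
python3 -m jog '[{"linear":[0,0,-0.2],"roll":0},{"linear":[0,0,-0.5],"roll":0},{"linear":[0,0,-0.8],"roll":0},{"linear":[0,0,-0.8],"roll":0},{"linear":[0,0,-0.8],"roll":0},{"linear":[0,0,-0.6],"roll":0},{"linear":[0,0,-0.3],"roll":0},{"linear":[0,0,0],"roll":0},{"linear":[0,0,0],"roll":0}]'
python3 -m jog '[{"linear":[0.07,0.4,0],"roll":0},{"linear":[0.12,0.7,0],"roll":0},{"linear":[0.13,0.85,0],"roll":0},{"linear":[0.13,0.85,0],"roll":0},{"linear":[0.13,0.85,0],"roll":0},{"linear":[0.1,0.6,0],"roll":0},{"linear":[0.06,0.3,0],"roll":0},{"linear":[0.04,0.17,0],"roll":0},{"linear":[0,0,0],"roll":0},{"linear":[0,0,0],"roll":0},{"linear":[0,0,0],"roll":0}]'
python3 - <<'E'
from h import *
W,c=grab("wrist")
for n,X in dict(silv=[.6535,-.0493,.075]).items():
    p=proj(c,X); b=blob(W,tuple(int(round(v)) for v in p),30); print(n,p,b,plane(c,b[0],.075)*1000)
E
```

```text
time_s: 21.68
position: [0.4651, -0.0802, 0.0331]
tool_rot: [[-0.0, 1.0, 0.001], [1.0, 0.0, -0.001], [-0.001, 0.001, -1.0]]
ft_force: [0.7, 0.2, 5.0]
grip_width: 0.027
gripper_force: 40.5
time_s: 22.52
position: [0.4646, -0.08, 0.0325]
tool_rot: [[-0.0, 1.0, -0.0], [1.0, 0.0, -0.0], [-0.0, -0.0, -1.0]]
ft_force: [0.0, -0.1, 0.5]
grip_width: 0.0854
gripper_force: 0.0
time_s: 23.27
position: [0.4645, -0.0799, 0.1928]
tool_rot: [[0.0, 1.0, 0.001], [1.0, -0.0, -0.0], [-0.0, 0.001, -1.0]]
ft_force: [-0.6, 0.5, 0.7]
grip_width: 0.0855
gripper_force: 0.0
time_s: 24.18
position: [0.6525, -0.049, 0.1924]
tool_rot: [[0.0, 1.0, -0.001], [1.0, -0.0, 0.0], [0.0, -0.001, -1.0]]
ft_force: [0.4, 0.9, -0.1]
grip_width: 0.0854
gripper_force: 0.0
silv [322.49779041 211.5610575 ] ((321.8963696369637, 210.65016501650163), 252.5) [653.05201683 -48.60607695  75.        ]
```

```bash
python3 -m jog '[{"linear":[0.01,0.02,0.4],"roll":0},{"linear":[0,0,0.8],"roll":0},{"linear":[0,0,0.8],"roll":0},{"linear":[0,0,0.8],"roll":0},{"linear":[0,0,0.6],"roll":0},{"linear":[0,0,0.4],"roll":0},{"linear":[0,0,0.2],"roll":0},{"linear":[0,0,0],"roll":0},{"linear":[0,0,0],"roll":0}]' 1 40
python3 -m jog '[{"linear":[0,0,0],"roll":0},{"linear":[0,0,0],"roll":0},{"linear":[0,0,0],"roll":0},{"linear":[0,0,0],"roll":0},{"linear":[0,0,0],"roll":0},{"linear":[0,0,0],"roll":0},{"linear":[0,0,0],"roll":0},{"linear":[0,0,0],"roll":0},{"linear":[0,0,0],"roll":0},{"linear":[0,0,0],"roll":0},{"linear":[0,0,0],"roll":0},{"linear":[0,0,0],"roll":0}]' -1 40
python3 -m jog '[{"linear":[0,0,-0.2],"roll":0},{"linear":[0,0,-0.4],"roll":0},{"linear":[0,0,-0.5],"roll":0},{"linear":[0,0,-0.5],"roll":0},{"linear":[0,0,-0.4],"roll":0},{"linear":[0,0,-0.2],"roll":0},{"linear":[0,0,-0.05],"roll":0},{"linear":[0,0,0],"roll":0}]'
```

```text
time_s: 24.98
position: [0.6544, -0.0486, 0.0336]
tool_rot: [[0.0, 1.0, 0.001], [1.0, -0.0, -0.0], [-0.0, 0.001, -1.0]]
ft_force: [1.3, 0.0, 0.7]
grip_width: 0.0856
gripper_force: 0.0
time_s: 25.98
position: [0.6545, -0.0485, 0.0333]
tool_rot: [[-0.0, 1.0, 0.001], [1.0, 0.0, -0.0], [-0.0, 0.001, -1.0]]
ft_force: [-0.6, 0.6, 5.4]
grip_width: 0.0274
gripper_force: 39.2
time_s: 26.65
position: [0.6541, -0.0484, 0.1225]
tool_rot: [[0.0, 1.0, -0.0], [1.0, -0.0, 0.0], [0.0, -0.0, -1.0]]
ft_force: [1.0, -0.0, -1.3]
grip_width: 0.0276
gripper_force: 39.4
```

```bash
python3 -m jog '[{"linear":[0.04,-0.2,0],"roll":0},{"linear":[0.08,-0.4,0],"roll":0},{"linear":[0.12,-0.6,0],"roll":0},{"linear":[0.12,-0.59,0],"roll":0},{"linear":[0.12,-0.59,0],"roll":0},{"linear":[0.12,-0.59,0],"roll":0},{"linear":[0.12,-0.59,0],"roll":0},{"linear":[0.12,-0.6,0],"roll":0},{"linear":[0.08,-0.4,0],"roll":0},{"linear":[0.04,-0.2,0],"roll":0},{"linear":[0,0,0],"roll":0},{"linear":[0,0,0],"roll":0}]'
python3 -m jog '[{"linear":[0,0,0],"roll":0},{"linear":[0,0,0],"roll":0},{"linear":[0,0,0.2],"roll":0},{"linear":[0,0,0.4],"roll":0},{"linear":[0,0,0.5],"roll":0},{"linear":[0,0,0.5],"roll":0},{"linear":[0,0,0.3],"roll":0},{"linear":[0,0,0.2],"roll":0},{"linear":[0,0,0.1],"roll":0},{"linear":[0,0,0.02],"roll":0},{"linear":[0,0,0],"roll":0},{"linear":[0,0,0],"roll":0}]'
```

```text
time_s: 27.65
position: [0.4642, -0.0102, 0.1223]
tool_rot: [[0.0, 1.0, -0.0], [1.0, -0.0, 0.0], [0.0, -0.0, -1.0]]
ft_force: [1.3, -0.1, -0.3]
grip_width: 0.0273
gripper_force: 39.5
time_s: 28.65
position: [0.4641, -0.0101, 0.034]
tool_rot: [[-0.0, 1.0, 0.001], [1.0, 0.0, -0.0], [-0.0, 0.001, -1.0]]
ft_force: [-0.5, 0.1, 0.5]
grip_width: 0.0268
gripper_force: 39.5
```

```bash
python3 -m jog '[{"linear":[0,0,0.025],"roll":0},{"linear":[0,0,0],"roll":0},{"linear":[0,0,0],"roll":0}]'
python3 -m jog '[{"linear":[0,0,0],"roll":0},{"linear":[0,0,0],"roll":0},{"linear":[0,0,0],"roll":0},{"linear":[0,0,0],"roll":0},{"linear":[0,0,0],"roll":0},{"linear":[0,0,0],"roll":0},{"linear":[0,0,0],"roll":0},{"linear":[0,0,0],"roll":0},{"linear":[0,0,0],"roll":0},{"linear":[0,0,0],"roll":0}]' 1
python3 -m jog '[{"linear":[0,0,-0.2],"roll":0},{"linear":[0,0,-0.5],"roll":0},{"linear":[0,0,-0.8],"roll":0},{"linear":[0,0,-0.8],"roll":0},{"linear":[0,0,-0.8],"roll":0},{"linear":[0,0,-0.6],"roll":0},{"linear":[0,0,-0.3],"roll":0},{"linear":[0,0,0],"roll":0},{"linear":[0,0,0],"roll":0}]'
python3 - <<'E'
from h import *
S,cs=grab("scene"); D,cd=grab("side")
for n,X in dict(L=[.464,-.0100,.075],ML=[.4646,-.080,.075],MR=[.4655,-.1505,.075],R=[.4668,-.2215,.075]).items():
    r=[]
    for im,c in ((S,cs),(D,cd)):
        p=proj(c,X); g=im[int(p[1])-4:int(p[1])+5,int(p[0])-4:int(p[0])+5].sum(2,dtype=int); j=np.unravel_index(g.argmin(),g.shape)
        b=blob(im,(int(p[0])-4+int(j[1]),int(p[1])-4+int(j[0])),30); r.append(ray(c,b[0])); print(n,np.round(p),np.round(b[0]),b[1])
    X,e=tri(r); print(np.round(X*1000,1),round(e*1000,1))
cv2.imwrite("pics/end.png",np.hstack([S[80:320,180:480],D[80:320,220:520]]))
E
```

```text
time_s: 28.9
position: [0.4643, -0.0101, 0.0333]
tool_rot: [[0.0, 1.0, 0.002], [1.0, -0.0, -0.0], [-0.0, 0.002, -1.0]]
ft_force: [0.4, -1.4, 4.1]
grip_width: 0.0274
gripper_force: 40.3
time_s: 29.73
position: [0.4638, -0.01, 0.0327]
tool_rot: [[-0.0, 1.0, 0.0], [1.0, 0.0, -0.0], [-0.0, 0.0, -1.0]]
ft_force: [-0.2, 0.8, -0.1]
grip_width: 0.0855
gripper_force: 0.0
time_s: 30.48
position: [0.4636, -0.0099, 0.1929]
tool_rot: [[-0.0, 1.0, 0.001], [1.0, 0.0, -0.0], [-0.0, 0.001, -1.0]]
ft_force: [-0.4, 0.4, 0.0]
grip_width: 0.0856
gripper_force: 0.0
L [381. 191.] [380. 191.] 14.5
L [387. 216.] [387. 216.] 27.0
[464.7 -10.3  74.7] 0.4
ML [354. 167.] [353. 167.] 7.5
ML [392. 191.] [391. 190.] 22.5
[465.1 -81.5  74.1] 0.5
MR [329. 145.] [328. 145.] 58.0
MR [395. 167.] [395. 167.] 69.0
[ 466.4 -152.5   73.9] 0.8
R [305. 124.] [305. 125.] 13.5
R [398. 146.] [398. 146.] 17.5
[ 466.8 -222.6   74.9] 0.9
```

View pics/end.png

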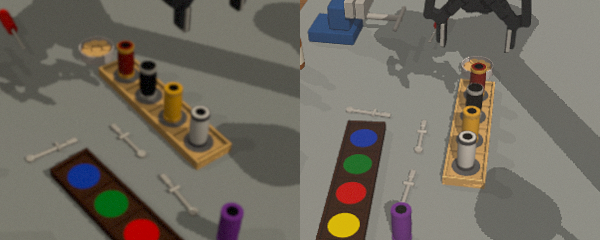

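All four stand upright in mirrored order. From the robot's left they are silver, boxwood, ebonite and rosewood, each within about 2 mm of its felt centre. The drying rack is empty and the arm is clear.

```bash
python3 -c "from rig import env; print(env.close_job())"
```

```text
the job is handed in; nothing more can be done
None
```

I moved all four barrels to the try-out rack in reverse order and handed the job in at about 30 s: each stands upright about 2 mm from its felt centre by the camera check, though the judge returned no verdict.

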